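# Bring the free hook of a press-to-turn key carousel to the front and hang the small case

### The job

The little key carousel has one empty hook, which is turned away: press its top knob down to release the latch, turn it until the empty hook stands at the front, over the small wooden peg on the base, and let the knob come up again so that the rack is latched there. Then take the small plastic case out of its wooden stand and hang it by its loop on that hook, and let go. Do not drop the case or tip it over, and leave the charger, the dish, the glasses case and the drawer box where they are.

Things in the scene. Friction and masses are not known exactly. Their poses are not given: they have to be found in the camera images.
- knob_grip (a point): Centre of the carousel's grey top knob, on the vertical turning axis: a ribbed round grip of 36 mm diameter, 24 mm tall, centred here, on a disc of 60 mm diameter whose top is 12 mm below this point. +x points from the axis towards the empty hook. The knob turns with the hook column.
- knob (a joint): How far the knob is pressed down, m: 0 up, 0.011 down on a hard stop. Spring: 5 N up, 12 N fully down. The column is locked unless pressed more than about 8 mm; keep pressed while turning. Let up, the latch springs into the nearest of 12 positions 30 degrees apart (one is exactly the front), pulling the column in from up to 12 degrees off. Under 3 mm = latched.
- carousel (a joint): Turn of the hook column about the vertical axis, rad, growing anticlockwise seen from above: 0 = empty hook at the back (opposite the front peg), pi or -pi = empty hook at the front. Turns with light friction while the knob is pressed.
- free_hook (a point): Seat of the empty hook, on top of its 6 mm steel rod, 80 mm from the axis, 153 mm above the table. x points outward from the axis, z up. Inward the rod rises 8 mm to the column (22 mm diameter); outward it turns up at 45 degrees: its tip is 12 mm further out, 12 mm higher. Three other hooks at 90 degree steps carry a white tag, a key, a wooden disc, down to 80 mm below this point.
- front_point (a point): Fixed point above the front of the base, where free_hook must come. Its direction from the axis is marked by the front peg (wood, 10 mm diameter, 10 mm tall) on the base, 50 mm from the axis; the front faces roughly towards the robot.
- rack: Fixed round wooden base of the carousel, 120 mm diameter, 34 mm tall; origin at its underside on the turning axis; -x points to the front peg.
- case_center (a point): Centre (half-way up) of the loose black plastic case, 60 g, 88 mm tall, upright: body 14 mm thick (x) by 36 mm wide (y) by 46 mm tall, on it a rigid loop 10 mm thick, 36 mm wide: top bar 14 mm tall over an opening 20 mm wide, 28 mm tall, going through along x. It stands loosely in the stand's pocket, lower end 8 mm above the table.
- case_loop (a point): Middle of the underside of the loop's top bar on the case, 30 mm above case_center; same axes. Rests on the hook rod when hung.
- stand: Fixed wooden stand of the case, 70 mm (x) by 90 mm (y), 30 mm tall, origin at its underside; pocket 17 x 39 mm in the middle, 22 mm deep.
- charger: Bystander: flat silver plastic charger 55 x 100 x 12 mm, origin at its underside.
- dish: Bystander: terracotta dish, 110 mm diameter, 35 mm tall, origin at its underside.
- glasses_case: Bystander: aluminium reading-glasses case 60 x 155 x 34 mm, origin at its underside.
- drawer_box: Bystander: clear acrylic box with a drawer, 100 x 130 x 70 mm, origin at its underside.
- case: The same loose case as case_center; origin at the centre of its underside, 44 mm below case_center.
Things that resemble listed ones, but are neither listed nor needed, are in the scene too. Of the things shaped like the rack, the wooden one is meant.

How it is judged:
By the outcome, as a careful person would: the job done as asked, in the order asked, and still so for the second after the job is handed in, with the robot touching nothing.
It also fails if it takes over 67 s, if anything falls off the work surface, if the arm or the gripper's body presses on something with over 40 N, if the wrist force passes 120 N, or if a joint passes its speed limit or range.

### The arm

A 6-joint arm with a two-finger parallel gripper is mounted at the origin on the work surface. World frame = base frame: x ahead of the robot, y to its left, z up, the work surface at z = 0. Lengths are in m, angles in rad, forces in N, time in s.
With the tool pointing down it reaches from about 0.35 to 0.925 m from the base axis. Payload 6.4 kg.
Tool frame: the origin (TCP) lies midway between the tips of the shut fingers; the grasp point (between the pads) lies 19 mm behind it; z points along the fingers, y is the direction in which the jaws open and shut (so a half turn about z gives the same grasp; the last joint's range is limited). The gripper opens to 85 mm and grips with 20 to 120 N. Pads are 22 mm wide; open, the fingers measure 114 mm over their backs; the gripper's body (76 mm by 85 mm) begins 54 mm behind the grasp point. The pads swing forward as they close: fully open they stand 13 mm farther back than shut.
Start: joints at [-1.279, 0.245, 1.558, -0, 1.339, -0.174], TCP at [0.292, -0.581, 0.231] pointing down, gripper open.
Joint ranges: [-3.13, 3.13], [-1.02, 2.26], [0.13, 2.54], [-0.95, 4.09], [0.21, 2.88], [-2.74, 2.74]. Speed limits (rad/s): [2.57, 2.57, 3.14, 3.14, 3.14, 3.14].

### API

Orientations are given as a unit quaternion [w, x, y, z].
In Python, from cell import readout, imaging, manip gives the robot as it stands.
- The arm moves only by the tool send_rows, never from a script. Its argument "commands" is a list of rows, each a list of 5 numbers: the closure, from -1 (fully open) to 1 (shut), then the shift along the world's x, y, z in mm, then the turn about the world's z in degrees. A call has exactly 10 rows; each row is the pose to reach, as a shift and turn from the pose commanded when the call began; what a row does not reach only later rows make up. A row lasts 1/8 s, in which the tool goes at most 62.5 mm and 10.7 degrees, less where a joint would pass 70% of its speed; a pose out of reach is approached as far as the arm can. A call with a gripper value outside its range is refused whole. The fingers move at their own pace and stop on an object; the grip force is fixed at half the most. Time passes only in rows, so rows that repeat a pose let the fingers close, or fill a call up. It gives the time, the measured TCP pose, the force and the opening at its end, in the units of the state.
- readout.get_obs(): the state, without advancing time (a new reading comes with each control period).
- imaging.capture(name): name is "scene" or "top" or "wrist"; returns the picture (480x640x3 uint8, red, green, blue); there is no depth.
- imaging.camera_info(name): a dict with "vertical_fov" (degrees; the focal length in pixels is half the picture's height over the tangent of half this angle, whatever the lens; pixels are square), "cx", "cy" (the principal point, pixels), "D" ([k1, k2, p1, p2, k3] as OpenCV has them; the pictures are not rectified), "position" and "rotation" of the camera in the world. Camera axes: x right, y up, looking along -z (the intrinsics and any distortion apply to the point x, -y, -z); pixel columns grow to the right and rows downward; lengths in m; the calibration is good to about 2 mm. A picture is of the moment at which its call begins: read the wrist's pose just before it. camera_info takes no time and is no camera call; for the wrist camera it gives the pose at the moment of the call.
- manip.sign_off(): hands the job in, once; it reports no verdict.
The state is a dict: "t": time; "joints": joint angles; "joint_vel": joint speeds; "joint_efforts": joint torques, N m; "tcp_pos": TCP position; "orientation": TCP orientation; "contact_force": force on the tool from outside, world axes, zero at the start; "wrist_torque": the same for the moment, N m; "grip_width": finger opening in m.
Only numpy, scipy, OpenCV 4.12 (cv2) and the standard library are available. Lean on these libraries where they do the work, as an engineer would, in place of code of your own. Each camera call takes 0.05 s, during which the arm holds its last target. There are 200 camera calls.

## Working session

There is one attempt and no reset: what is moved stays moved. The work goes in short steps, Python scripts to look and compute and a tool call to move; the robot and the scene stay as the last step left them, time stands still between calls to the robot, and variables do not carry over. Pictures are saved under pics/ and viewed, about 8 in all and at most 12, crops included, and the job is handed in when it is done.

Besides the shell and the picture viewer there is one more tool, called after "Emit:" by a JSON object that holds its "fn" and its "kwargs". send_rows: Moves the arm, as the interface text tells. Its arguments: {"type":"object","properties":{"commands":{"type":"array"}},"required":["commands"]}

```bash
mkdir -p pics
cat > h.py <<'E'
import numpy as np, cv2
from cell import readout, imaging, manip
def cam(n):
    i=imaging.camera_info(n); f=240/np.tan(np.radians(i["vertical_fov"])/2)
    K=np.array([[f,0,i["cx"]],[0,f,i["cy"]],[0,0,1]]); return K,np.array(i["D"],float),np.array(i["position"]),np.array(i["rotation"]).reshape(3,3)
def ray(c,uv):
    K,D,p,R=c; q=cv2.undistortPoints(np.array([[uv]],float),K,D)[0,0]
    return p,R@np.array([q[0],-q[1],-1])
def at(c,uv,z):
    p,d=ray(c,uv); return p+d*(z-p[2])/d[2]
def proj(c,P):
    K,D,p,R=c; q=(np.atleast_2d(P)-p)@R; q=q*[1,-1,-1]
    return cv2.projectPoints(q,np.zeros(3),np.zeros(3),K,D)[0][:,0]
def tri(cs,uvs):
    A=np.zeros((3,3));b=np.zeros(3)
    for c,uv in zip(cs,uvs):
        p,d=ray(c,uv); d=d/np.linalg.norm(d); M=np.eye(3)-np.outer(d,d); A+=M;b+=M@p
    return np.linalg.solve(A,b)
def save(n,f):
    c=cam(n); im=imaging.capture(n); cv2.imwrite("pics/"+f,im[:,:,::-1]); return c,im
E
python3 - <<'E'
from h import *
for n in ("scene","top"):
    c,_=save(n,n+"0.png"); print(n,c[0][0],c[2],c[3].round(3).tolist(),c[1])
o=readout.get_obs(); print(o)
E
```

```text
Traceback (most recent call last):
  File "h.py", line 20, in save
    c=cam(n); im=imaging.capture(n); cv2.imwrite("pics/"+f,im[:,:,::-1]); return c,im
  File "h.py", line 5, in cam
    K=np.array([[f,0,i["cx"]],[0,f,i["cy"]],[0,0,1]]); return K,np.array(i["D"],float),np.array(i["position"]),np.array(i["rotation"]).reshape(3,3)
                                                                                                               ~~~~~~~~~~~~~~~~~~~~~~~~~~~~~~~^^^^^
ValueError: cannot reshape array of size 4 into shape (3,3)
```

```bash
sed -i 's/np.array(i\["rotation"\]).reshape(3,3)/Rot.from_quat(np.roll(i["rotation"],-1)).as_matrix()/; 1a from scipy.spatial.transform import Rotation as Rot' h.py
python3 - <<'E'
from h import *
for n in ("scene","top"):
    c,_=save(n,n+"0.png"); print(n,c[0][0],c[2],c[3].round(3).tolist(),c[1])
o=readout.get_obs(); print(o)
E
```

```text
scene [576.47338241   0.         321.44510233] [ 1.42104013 -0.65674349  1.03601965] [[0.635, -0.51, 0.58], [0.772, 0.416, -0.48], [0.003, 0.753, 0.658]] [-0.05809265  0.          0.          0.          0.        ]
top [444.4550167    0.         318.18293886] [0.44584789 0.03262081 1.25632478] [[0.028, 0.987, -0.156], [-0.999, 0.034, 0.032], [0.037, 0.155, 0.987]] [-0.11433301  0.          0.          0.          0.        ]
{'t': 0.1, 'joints': array([-1.27912755e+00,  2.45756095e-01,  1.55885731e+00, -1.44376553e-05,
        1.33870632e+00, -1.74098815e-01]), 'joint_vel': array([-0.00105631, -0.00121697, -0.00111648, -0.00094295, -0.00063026,
        0.00015383]), 'joint_efforts': array([-4.43626141e-04, -4.30670357e+01, -3.27129722e+01, -1.40288121e-04,
        2.83131303e-03, -3.61035404e-06]), 'tcp_pos': array([ 0.29178108, -0.58028462,  0.23030164]), 'orientation': array([-8.61631572e-04,  9.73004159e-01,  2.30785964e-01, -5.77454137e-05]), 'contact_force': array([-0.59449828,  0.35680077, -0.02028782]), 'wrist_torque': array([ 0.01985157, -0.01442457, -0.0144967 ]), 'grip_width': 0.08582807272275297}
```

View pics/scene0.png

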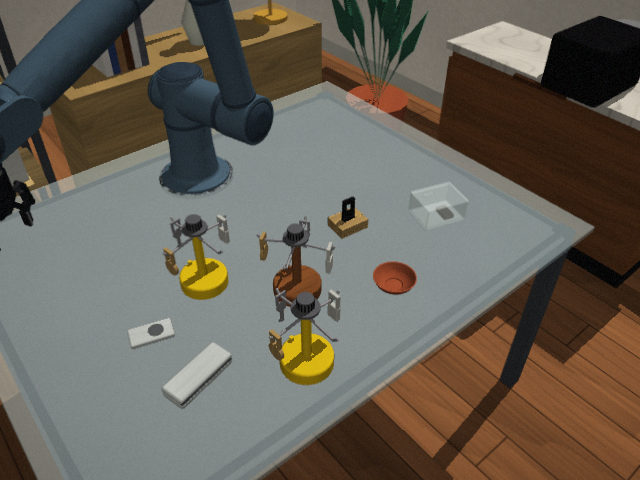

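View pics/top0.png

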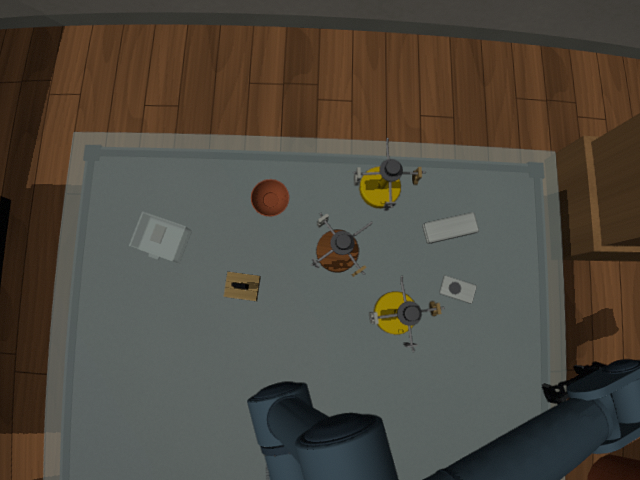

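Three carousels in the top view: yellow at (381,187), yellow at (395,312) and wooden at (337,251). I choose the wooden one. There is one case, in the stand at (242,287). One close mosaic will check this.

Run:
```python
import cv2,numpy as np
t=cv2.imread('pics/top0.png');s=cv2.imread('pics/scene0.png')
r=lambda i,x,y,w,h,k:cv2.resize(i[y:y+h,x:x+w],None,fx=k,fy=k,interpolation=cv2.INTER_CUBIC)
a=np.hstack([r(t,300,200,80,90,4),r(s,250,215,96,90,4)]); b=np.hstack([r(t,215,260,60,50,4),r(s,315,185,60,50,4)])
b=np.hstack([b,np.zeros((200,a.shape[1]-b.shape[1],3),np.uint8)])
cv2.imwrite('pics/m.png',np.vstack([a,b]))
```

```text
(no output)
```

View pics/m.png

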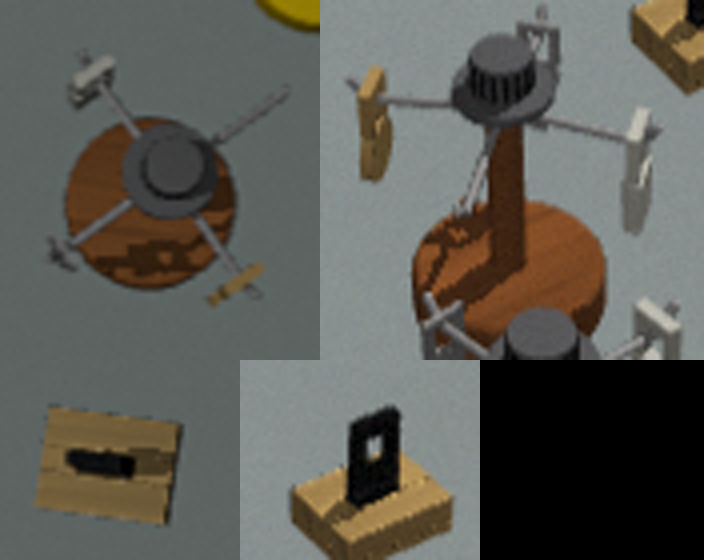

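Run:
```python
from h import *
T=cam("top");S=cam("scene")
print("knobtop",tri([T,S],[(343.2,241.3),(296.2,228)]))
# base top ellipse centre z=.034
print("base",at(T,(300+150/4,200+203/4),.034), at(S,(250+(510-320)/4,215+257/4),.034))
print("tip",tri([T,S],[(372,222),(285.5,268.3)]), at(T,(372,222),.165))
q=[at(T,(215+x/4,260+(y-360)/4),.03) for x,y in((50,407),(181,424),(167,523),(35,506))]; print("stand",np.array(q),np.mean(q,0))
W=cam("wrist");print(W[2],W[3].round(3).tolist(),W[0],W[1]); print(readout.get_obs()['tcp_pos'])
```

```text
knobtop [ 0.60731086 -0.06079845  0.19955267]
base [ 0.60408694 -0.06207743  0.034     ] [ 0.60637234 -0.05867019  0.034     ]
tip [ 0.66491738 -0.13612213  0.16131283] [ 0.66285463 -0.13743401  0.165     ]
stand [[0.53611243 0.23974537 0.03      ]
 [0.52749632 0.14893285 0.03      ]
 [0.4595516  0.15544339 0.03      ]
 [0.46798243 0.24630741 0.03      ]] [0.4977857  0.19760726 0.03      ]
[ 0.36412888 -0.54272243  0.37337612] [[0.449, 0.847, 0.285], [-0.894, 0.426, 0.142], [-0.001, -0.319, 0.948]] [[424.67786396   0.         320.73297665]
 [  0.         424.67786396 241.3752553 ]
 [  0.           0.           1.        ]] [-0.00480812  0.          0.          0.          0.        ]
[ 0.29178108 -0.58028462  0.23030164]
```

Emit:
{"fn": "send_rows", "kwargs": {"commands": [[-1,0,0,70,0],[-1,30,50,75,10],[-1,60,100,75,20],[-1,90,150,75,30],[-1,120,200,75,40],[-1,150,250,75,50],[-1,180,300,75,60],[-1,210,350,75,70],[-1,240,400,75,80],[-1,270,450,75,90]]}}

```text
t: 1.35
tcp_pos: [0.5625, -0.1289, 0.3059]
orientation: [-0.0, 0.522, 0.853, -0.0]
contact_force: [0.1, -0.6, -0.2]
grip_width: 0.0856
```

Emit:
{"fn": "send_rows", "kwargs": {"commands": [[-1,20,35,0,10],[-1,44,70,0,20],[-1,44,70,-20,30],[-1,44,70,-30,40],[-1,44,70,-30,50],[-1,44,70,-30,60],[-1,44,70,-30,63],[-1,44,70,-30,63],[-1,44,70,-30,63],[-1,44,70,-30,63]]}}

```text
t: 2.6
tcp_pos: [0.6059, -0.0607, 0.2762]
orientation: [-0.0, 0.003, 1.0, 0.0]
contact_force: [0.2, -0.8, -0.1]
grip_width: 0.0856
```

Run:
```python
from h import *
o=readout.get_obs(); print(o['tcp_pos'],o['joints'],o['t'])
c,_=save("wrist","w1.png"); print(c[2])
for P in ([.606,-.06,.187],[.606,-.06,.034],[.556,-.06,.04]): print(proj(c,P))
```

```text
[ 0.60588768 -0.06074515  0.27618458] [-2.85919329e-01  1.16170659e-01  1.62209520e+00  2.09093275e-05
  1.40349816e+00 -1.85082086e+00] 2.6
[ 0.52291907 -0.05932693  0.41926846]
[[320.77794963 249.54831923]]
[[320.90164077 193.66563815]]
[[320.55854678 138.70764759]]
```

View pics/w1.png

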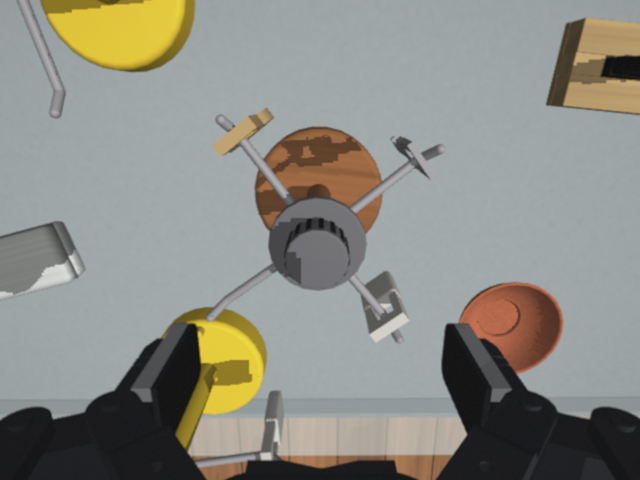

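The wrist view shows the wooden base centred at (319,189) and the knob at (318,247). The empty hook tip is at lower left, (212,315). I can't make out the peg, so I'll enhance a crop.

Run:
```python
import cv2,numpy as np
i=cv2.imread('pics/w1.png')[115:240,245:395]
i=cv2.resize(i,None,fx=5,fy=5,interpolation=cv2.INTER_CUBIC)
cv2.imwrite('pics/w1c.png',(255*(i/255.)**.5).astype(np.uint8))
```

```text
(no output)
```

View pics/w1c.png

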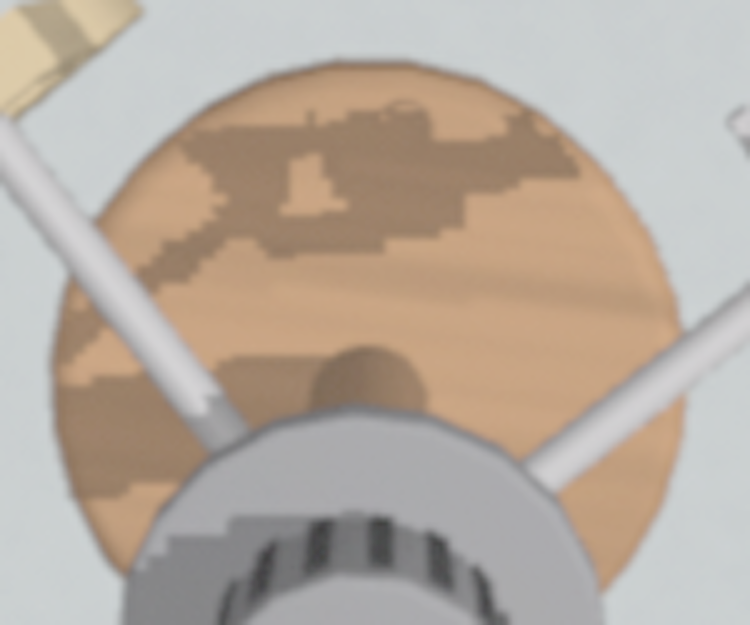

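Peg at about (327,139): its faint round top is slightly right of centre.

Run:
```python
from h import *
import pickle
c=cam("wrist"); im=cv2.imread('pics/w1.png'); 
# base circle fit in world
hsv=cv2.cvtColor(im,cv2.COLOR_BGR2HSV); m=((hsv[...,0]>3)&(hsv[...,0]<18)&(hsv[...,1]>90)).astype(np.uint8); m[:,:250]=0;m[:,390:]=0;m[210:]=0;m[:120]=0
cs=max(cv2.findContours(m,0,1)[0],key=cv2.contourArea)[:,0]
P=np.array([at(c,p+0.0,.034)[:2] for p in cs])
from scipy.optimize import least_squares
r=least_squares(lambda a:np.hypot(*(P-a).T)-.06,[.606,-.06],loss='soft_l1',f_scale=.001)
a=r.x; print("axis",a)
peg=at(c,(326.6,140.5),.044)[:2]; print("front ang",np.degrees(np.arctan2(*(peg-a)[::-1])),np.linalg.norm(peg-a))
for n,uv,z in (("empty tip",(212,316),.165),("wood tip",(220,119),.165),("key tip",(440,150),.165),("white",(398,338),.165)):
    t=at(c,uv,z)[:2]; print(n,np.degrees(np.arctan2(*(t-a)[::-1])),np.linalg.norm(t-a))
print("knobtop",at(c,(318,253),.199))
```

```text
axis [ 0.60798081 -0.06306267]
front ang 170.75273296584535 0.05141286179830238
empty tip -53.0499074840315 0.08806851790990641
wood tip -143.67488534704066 0.09221760235846051
key tip 127.2398404605943 0.09247592636724851
white 38.18408098929591 0.08969993266918967
knobtop [ 0.60376771 -0.06151993  0.199     ]
```

Emit:
{"fn": "send_rows", "kwargs": {"commands": [[-1,1,-1,-40,0],[-1,1,-1,-70,0],[-1,1,-1,-90,0],[-1,1,-1,-102,0],[-1,1,-1,-108,0],[-1,1,-1,-108,0],[1,1,-1,-108,0],[1,1,-1,-108,0],[1,1,-1,-108,0],[1,1,-1,-108,0]]}}

```text
t: 3.9
tcp_pos: [0.6076, -0.0629, 0.1702]
orientation: [0.001, 0.003, 1.0, -0.001]
contact_force: [-3.0, -2.8, 6.8]
grip_width: 0.0554
```

Emit:
{"fn": "send_rows", "kwargs": {"commands": [[1,0,0,0,0],[1,0,0,0,0],[1,0,0,0,0],[1,0,0,0,0],[1,0,0,0,0],[1,0,0,0,0],[1,0,0,0,0],[1,0,0,0,0],[1,0,0,0,0],[1,0,0,0,0]]}}

```text
t: 5.15
tcp_pos: [0.6076, -0.0629, 0.1702]
orientation: [0.001, 0.003, 1.0, -0.001]
contact_force: [-2.9, -2.9, 5.4]
grip_width: 0.0554
```

Run:
```python
from h import *
c,im=save("wrist","w2.png"); print(readout.get_obs()['grip_width'])
```

```text
0.055545134022468065
```

View pics/w2.png

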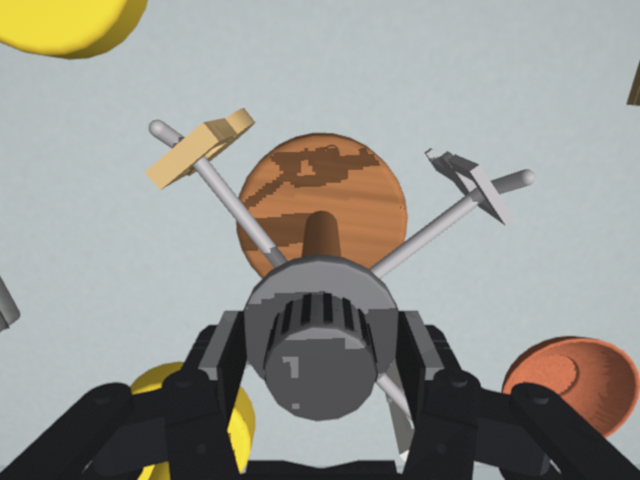

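Emit:
{"fn": "send_rows", "kwargs": {"commands": [[-1,0,0,0,0],[-1,0,0,0,0],[-1,0,0,9,0],[1,0,0,10,0],[1,0,0,10,0],[1,0,0,10,0],[1,0,0,10,0],[1,0,0,10,0],[1,0,0,10,0],[1,0,0,10,0]]}}

```text
t: 6.45
tcp_pos: [0.607, -0.0629, 0.1786]
orientation: [0.0, 0.003, 1.0, -0.001]
contact_force: [-1.4, -4.6, 2.1]
grip_width: 0.0344
```

Run:
```python
from h import *
c,im=save("wrist","w3.png"); i=im[130:190,245:405,::-1]
d=cv2.imread('pics/w2.png')[130:280,235:415]
i=cv2.resize(d,None,fx=4,fy=4,interpolation=cv2.INTER_CUBIC)
cv2.imwrite('pics/w2c.png',(255*(i/255.)**.5).astype(np.uint8))
```

```text
(no output)
```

View pics/w2c.png

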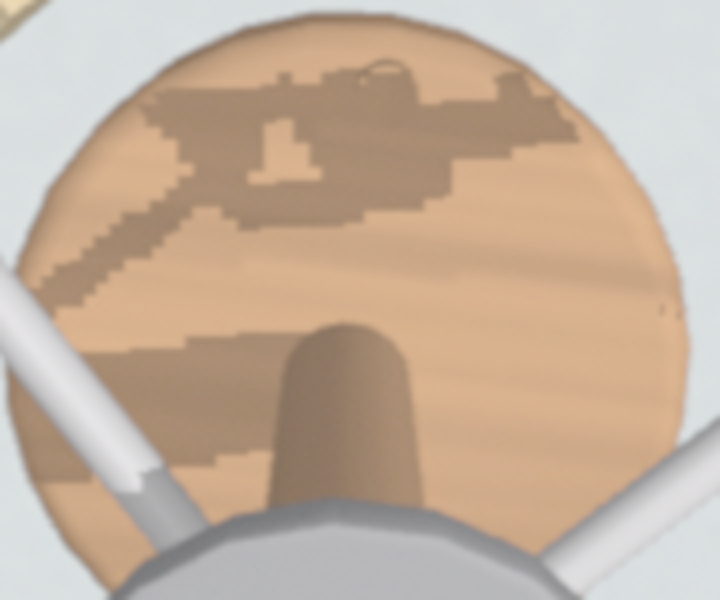

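Emit:
{"fn": "send_rows", "kwargs": {"commands": [[1,0,0,-4,0],[1,0,0,-8,0],[1,0,0,-11,0],[1,0,0,-13,0],[1,0,0,-13,0],[1,0,0,-13,0],[1,0,0,-13,-5],[1,0,0,-13,-10],[1,0,0,-13,-10],[1,0,0,-13,-10]]}}

```text
t: 7.75
tcp_pos: [0.6078, -0.0628, 0.1746]
orientation: [0.001, 0.09, 0.996, -0.001]
contact_force: [-23.0, -0.2, 42.3]
grip_width: 0.034
```

Run:
```python
from h import *
c,im=save("wrist","w4.png"); o=readout.get_obs(); print(o['tcp_pos'],o['contact_force'],o['wrist_torque'],o['joints'][5])
```

```text
[ 0.60783617 -0.062812    0.17466586] [-2.35556087e+01 -3.71529431e-02  4.23182764e+01] [ 0.17097843  3.85176201 -0.02842849] -1.6778427928800634
```

View pics/w4.png

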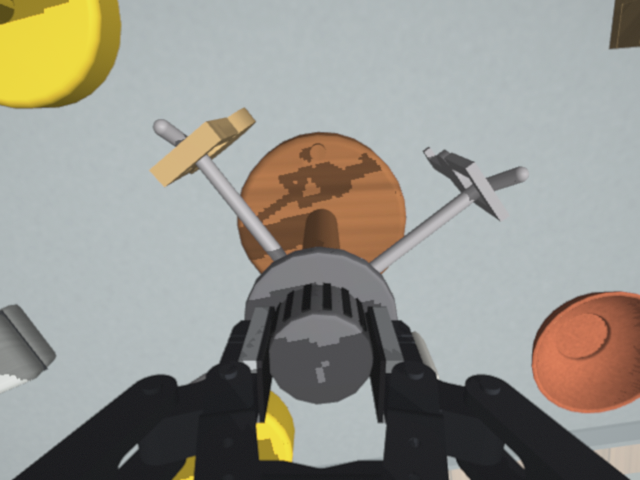

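Emit:
{"fn": "send_rows", "kwargs": {"commands": [[1,0,0,2,-8],[1,0,0,3,-17],[1,0,0,3,-26],[1,0,0,3,-35],[1,0,0,3,-44],[1,0,0,3,-53],[1,0,0,3,-62],[1,0,0,3,-71],[1,0,0,3,-80],[1,0,0,3,-80]]}}

```text
t: 9.05
tcp_pos: [0.6086, -0.0618, 0.1748]
orientation: [0.002, 0.709, 0.705, 0.001]
contact_force: [-11.6, 2.5, 26.8]
grip_width: 0.0347
```

Emit:
{"fn": "send_rows", "kwargs": {"commands": [[1,0,0,0,-9],[1,0,0,0,-18],[1,0,0,0,-27],[1,0,0,0,-36],[1,0,0,0,-44],[1,0,0,0,-45],[1,0,0,0,-45],[1,0,0,0,-45],[1,0,0,0,-45],[1,0,0,0,-45]]}}

```text
t: 10.3
tcp_pos: [0.6094, -0.0621, 0.1748]
orientation: [0.002, 0.925, 0.38, 0.003]
contact_force: [-6.5, -0.1, 24.5]
grip_width: 0.0343
```

Run:
```python
from h import *
c,im=save("wrist","w5.png"); o=readout.get_obs(); print(o['tcp_pos'],o['contact_force'],o['wrist_torque'],o['orientation'],o['joints'][5])
c,im=save("top","t5.png"); d=im[195:295,290:390,::-1]
s=imaging.capture("scene")[210:310,240:340,::-1]
cv2.imwrite('pics/m5.png',cv2.resize(np.hstack([d,s]),None,fx=4,fy=4,interpolation=cv2.INTER_CUBIC))
```

```text
[ 0.60943397 -0.062113    0.17486865] [-6.55632765  0.43263048 24.83362393] [ 0.44649198  1.55144255 -0.03568544] [0.00169287 0.924912   0.38016803 0.00268377] 0.5038399366171288
```

View pics/w5.png

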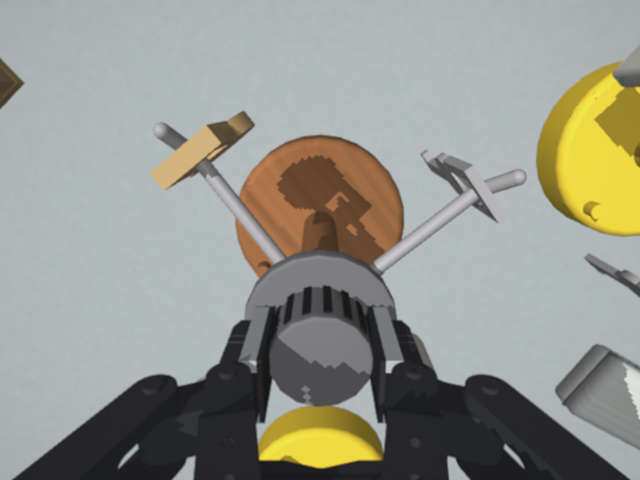

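Emit:
{"fn": "send_rows", "kwargs": {"commands": [[1,0,0,5,0],[1,0,0,10,0],[1,0,0,13,0],[-1,0,0,13,0],[-1,0,0,13,0],[-1,0,0,13,0],[-1,0,0,40,0],[-1,0,0,80,0],[-1,0,0,120,10],[-1,0,0,140,20]]}}

```text
t: 11.7
tcp_pos: [0.6076, -0.0618, 0.3108]
orientation: [0.001, 0.843, 0.537, 0.001]
contact_force: [-0.2, -0.0, -1.3]
grip_width: 0.0856
```

Emit:
{"fn": "send_rows", "kwargs": {"commands": [[-1,-10,0,0,10],[-1,-20,0,0,20],[-1,-30,0,0,30],[-1,-30,0,0,40],[-1,-30,0,0,50],[-1,-30,0,0,60],[-1,-30,0,0,70],[-1,-30,0,0,80],[-1,-30,0,0,90],[-1,-30,0,0,100]]}}

```text
t: 12.95
tcp_pos: [0.5767, -0.0616, 0.3076]
orientation: [-0.001, 0.13, 0.991, 0.0]
contact_force: [-0.8, -0.7, -0.6]
grip_width: 0.0856
```

Emit:
{"fn": "send_rows", "kwargs": {"commands": [[-1,0,0,0,10],[-1,0,0,0,10],[-1,0,0,0,10],[-1,0,0,0,10],[-1,0,0,0,10],[-1,0,0,0,10],[-1,0,0,0,10],[-1,0,0,0,10],[-1,0,0,0,10],[-1,0,0,0,10]]}}

```text
t: 14.2
tcp_pos: [0.577, -0.0618, 0.3083]
orientation: [-0.0, 0.046, 0.999, -0.0]
contact_force: [-0.5, -1.4, 0.1]
grip_width: 0.0854
```

Run:
```python
from h import *
c,im=save("wrist","w6.png"); o=readout.get_obs(); print(o['t'],o['tcp_pos'],o['orientation'])
np.savez('w6c.npz',*c)
```

```text
14.25 [ 0.57694846 -0.06175401  0.30826483] [-2.73755392e-06  4.63409512e-02  9.98925681e-01 -7.95463302e-06]
```

Emit:
{"fn": "send_rows", "kwargs": {"commands": [[-1,-10,40,0,0],[-1,-20,80,0,0],[-1,-30,120,0,0],[-1,-40,160,0,0],[-1,-60,200,0,0],[-1,-80,240,0,0],[-1,-82,260,0,0],[-1,-82,260,0,0],[-1,-82,260,0,0],[-1,-82,260,0,0]]}}

```text
t: 15.5
tcp_pos: [0.4953, 0.1974, 0.3082]
orientation: [-0.0, 0.047, 0.999, -0.0]
contact_force: [0.6, 0.4, 0.3]
grip_width: 0.0854
```

Run:
```python
from h import *
c,im=save("wrist","w7.png"); o=readout.get_obs(); print(o['t'],o['tcp_pos'],o['orientation'])
np.savez('w7c.npz',*c)
c6=np.load('w6c.npz'); c6=[c6[k] for k in c6.files]
p=proj(c6,[.53,-.05,.1])[0].astype(int); q=proj(c,[.498,.198,.06])[0].astype(int)
a=cv2.imread('pics/w6.png'); 
def crop(i,p,w,h):
    x=int(np.clip(p[0]-w//2,0,640-w)); y=int(np.clip(p[1]-h//2,0,480-h)); print(x,y); return i[y:y+h,x:x+w]
m=np.hstack([crop(a,p,240,300),crop(im[:,:,::-1],q,160,300)])
cv2.imwrite('pics/m7.png',cv2.resize(m,None,fx=2,fy=2,interpolation=cv2.INTER_CUBIC))
```

```text
15.55 [0.4952503  0.19741441 0.30825738] [-4.22211014e-05  4.70385366e-02  9.98893072e-01 -6.57880561e-05]
209 0
241 45
```

View pics/m7.png

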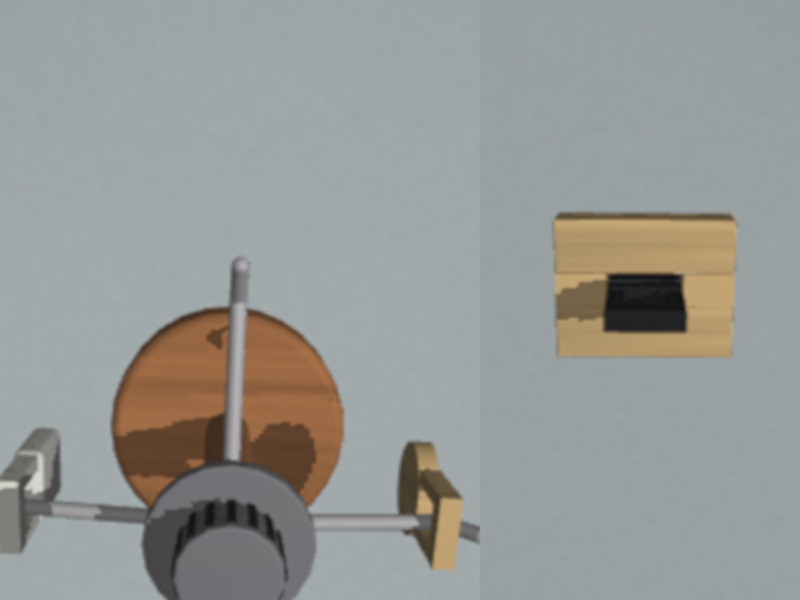

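Run:
```python
from h import *
L=lambda f:[np.load(f)[k] for k in np.load(f).files]
a=np.array([.6075,-.0625]); c=L('w6c.npz'); A=lambda v:np.degrees(np.arctan2(v[1],v[0]))
for x,y,z in((240,262,.166),(238,298,.152)):
    t=at(c,(209+x/2,y/2),z)[:2]; print("hook",t,A(t-a)%360,np.linalg.norm(t-a))
l=at(c,(209+0/2,.5*507),.157)[:2]; r=at(c,(209+430/2,.5*522),.155)[:2]; print("side hooks",A(l-r)%360-90, l, r)
f=np.radians(172.4); pg=np.r_[a+.05*np.array([np.cos(f),np.sin(f)]),.044]; q=proj(c,pg)[0]; print("peg exp mosaic",(q-[209,0])*2)
# base centre fit
E=np.array([at(c,(209+x/2,y/2),.034)[:2] for x,y in((113,420),(343,420),(230,308),(150,340),(310,340))])
from scipy.optimize import least_squares
print("base",least_squares(lambda p:np.hypot(*(E-p).T)-.06,a).x)
c=L('w7c.npz'); m=lambda x,y,z:at(c,(241+(x-480)/2,45+y/2),z)[:2]
for n,x,y in(("c",645,320),("L",605,320),("R",686,320),("near",645,308),("far",645,331)): print(n,m(x,y,.096))
s=np.array([m(x,y,.03) for x,y in((554,220),(735,220),(732,356),(557,356))]); print("stand",s,s.mean(0),A(s[1]-s[0]),A(s[2]-s[3]))
```

```text
hook [ 0.51474973 -0.04996288] 172.30194514139743 0.09359375810311017
hook [ 0.52775611 -0.0515428 ] 172.17627266371915 0.08049315441233705
side hooks 172.2895346331445 [ 0.59465869 -0.14574323] [0.61611632 0.01274278]
peg exp mosaic [231.00465334 337.29430279]
base [ 0.60560377 -0.06138083]
c [0.49901978 0.19990113]
L [0.49740904 0.1828154 ]
R [0.50066993 0.21741241]
near [0.4937864  0.20038486]
far [0.50385954 0.19945379]
stand [[0.46083694 0.15898966]
 [0.46916924 0.2472778 ]
 [0.53823802 0.2416816 ]
 [0.52977073 0.1518034 ]] [0.49950373 0.19993812] 84.60860947630341 84.61813899004532
```

Emit:
{"fn": "send_rows", "kwargs": {"commands": [[-1,4,2.5,-50,0],[-1,4,2.5,-110,0],[-1,4,2.5,-160,0],[-1,4,2.5,-195,0],[-1,4,2.5,-220,0],[-1,4,2.5,-238,0],[-1,4,2.5,-248,0],[-1,4,2.5,-248,0],[1,4,2.5,-248,0],[1,4,2.5,-248,0]]}}

```text
t: 16.8
tcp_pos: [0.4997, 0.2009, 0.0613]
orientation: [0.001, 0.046, 0.999, 0.0]
contact_force: [0.3, 0.0, 0.0]
grip_width: 0.0515
```

Emit:
{"fn": "send_rows", "kwargs": {"commands": [[1,0,0,0,0],[1,0,0,0,0],[1,0,0,0,0],[1,0,0,0,0],[1,0,0,0,0],[1,0,0,0,0],[1,0,0,0,0],[1,0,0,0,0],[1,0,0,0,0],[1,0,0,0,0]]}}

```text
t: 18.05
tcp_pos: [0.4995, 0.2009, 0.061]
orientation: [0.0, 0.046, 0.999, 0.0]
contact_force: [-1.4, -0.0, 5.9]
grip_width: 0.0349
```

Emit:
{"fn": "send_rows", "kwargs": {"commands": [[1,0,0,20,0],[1,0,0,50,0],[1,0,0,80,0],[1,-5,-20,90,0],[1,-15,-50,90,0],[1,-25,-85,90,0],[1,-35,-120,90,-1],[1,-35,-150,90,-2.3],[1,-35,-180,90,-2.3],[1,-35,-205,90,-2.3]]}}

```text
t: 19.3
tcp_pos: [0.4634, -0.0052, 0.1497]
orientation: [-0.0, 0.067, 0.998, 0.0]
contact_force: [0.1, 0.3, -0.7]
grip_width: 0.0352
```

Emit:
{"fn": "send_rows", "kwargs": {"commands": [[1,0,-15,0,0],[1,5,-30,0,0],[1,14,-41,0,0],[1,14,-41,0,0],[1,14,-41,0,0],[1,14,-41,0,0],[1,14,-41,0,0],[1,14,-41,0,0],[1,14,-41,0,0],[1,14,-41,0,0]]}}

```text
t: 20.55
tcp_pos: [0.4779, -0.0452, 0.1503]
orientation: [0.0, 0.066, 0.998, -0.0]
contact_force: [-0.5, -0.5, -0.2]
grip_width: 0.0353
```

Run:
```python
from h import *
c,im=save("wrist","w8.png"); o=readout.get_obs(); print(o['t'],o['tcp_pos'],o['orientation'],o['grip_width'])
S,s=save("scene","s8.png")
T=o['tcp_pos']; print(proj(c,[.528,-.0515,.153]),proj(c,[.515,-.05,.165]),proj(S,[.515,-.05,.165]),proj(S,T+[0,0,.021]))
d=s[175:275,240:340,::-1]
m=np.hstack([cv2.resize(im[80:380,200:440,::-1],(480,600)),np.vstack([cv2.resize(d,(320,320),interpolation=cv2.INTER_CUBIC),np.zeros((280,320,3),np.uint8)])])
cv2.imwrite('pics/m8.png',m)
```

```text
20.6 [ 0.47793559 -0.04527481  0.15029903] [ 2.03265171e-05  6.63955269e-02  9.97793382e-01 -4.70426504e-06] 0.03553389161805084
[[320.19390992 438.98826257]] [[319.48428132 435.46629278]] [[275.90580433 218.31585191]] [[268.42928274 208.19428565]]
```

View pics/m8.png

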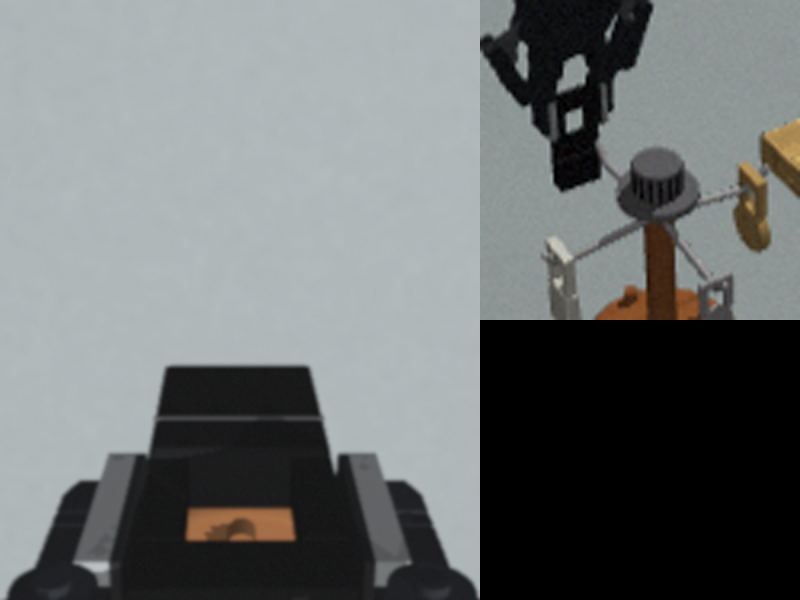

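Emit:
{"fn": "send_rows", "kwargs": {"commands": [[1,6,-1,1,0],[1,12,-1.5,1,0],[1,18,-2,1,0],[1,24,-3,1,0],[1,30,-4,1,0],[1,36,-4.5,1,0],[1,42,-5,0,0],[1,47,-6,-2,0],[1,50,-6,-3,0],[1,50,-6,-3,0]]}}

```text
t: 21.9
tcp_pos: [0.528, -0.0512, 0.1471]
orientation: [-0.0, 0.066, 0.998, 0.0]
contact_force: [-0.2, 0.8, -1.6]
grip_width: 0.0349
```

Run:
```python
from h import *
o=readout.get_obs(); print(o['t'],o['tcp_pos'],o['contact_force'],o['wrist_torque'])
save("wrist","w9.png");save("scene","s9.png")
```

```text
21.9 [ 0.52797414 -0.05123559  0.14711737] [-0.16643279  0.75761955 -1.61210035] [0.01587648 0.03944139 0.00920507]
```

Emit:
{"fn": "send_rows", "kwargs": {"commands": [[1,0,0,-3,0],[1,0,0,-6,0],[1,0,0,-8,0],[1,0,0,-10,0],[1,0,0,-12,0],[1,0,0,-13,0],[1,0,0,-14,0],[1,0,0,-15,0],[1,0,0,-15,0],[1,0,0,-15,0]]}}

```text
t: 23.25
tcp_pos: [0.5298, -0.0518, 0.1339]
orientation: [0.002, 0.066, 0.998, -0.001]
contact_force: [5.0, -0.1, 4.9]
grip_width: 0.0351
```

Emit:
{"fn": "send_rows", "kwargs": {"commands": [[1,1,0,0,0],[1,2,0,0,0],[1,3,0,0,0],[1,3,0,0,0],[1,3,0,-0.5,0],[1,3,0,-1,0],[1,3,0,-1,0],[1,3,0,-1,0],[1,3,0,-1,0],[1,3,0,-1,0]]}}

```text
t: 24.5
tcp_pos: [0.5315, -0.0514, 0.1323]
orientation: [0.001, 0.066, 0.998, -0.0]
contact_force: [0.3, -0.8, 7.8]
grip_width: 0.035
```

Run:
```python
from h import *
o=readout.get_obs(); print(o['tcp_pos'],o['contact_force'])
c,im=save("wrist","w10.png");S,s=save("scene","s10.png");T,t=save("top","t10.png")
m=np.hstack([cv2.resize(im[180:480,200:440,::-1],(400,500)),cv2.resize(s[175:300,240:340,::-1],(400,500),interpolation=cv2.INTER_CUBIC)])
cv2.imwrite('pics/m10.png',m)
```

```text
[ 0.53153371 -0.05143492  0.13229664] [ 0.33076578 -0.83643303  7.83069322]
```

View pics/m10.png

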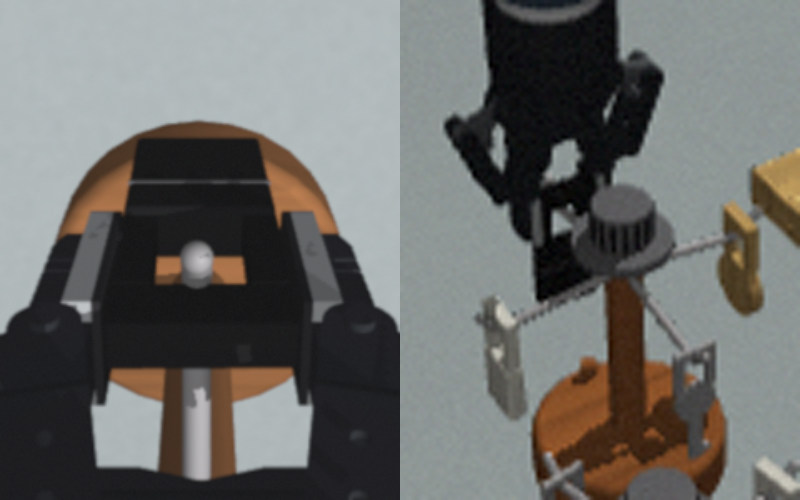

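The wrist view shows the rod passing through the loop, with the tip on the outer side and the bar resting on it. Next I release gently and retreat straight up.

Emit:
{"fn": "send_rows", "kwargs": {"commands": [[0.2,0,0,0.5,0],[0,0,0,0.5,0],[-0.3,0,0,0.5,0],[-0.6,0,0,0.5,0],[-1,0,0,0.5,0],[-1,0,0,0.5,0],[-1,0,0,0.5,0],[-1,0,0,0.5,0],[-1,0,0,0.5,0],[-1,0,0,0.5,0]]}}

```text
t: 25.9
tcp_pos: [0.531, -0.0513, 0.1318]
orientation: [0.0, 0.066, 0.998, -0.0]
contact_force: [-0.9, -0.2, 0.1]
grip_width: 0.0851
```

Emit:
{"fn": "send_rows", "kwargs": {"commands": [[-1,0,0,10,0],[-1,0,0,25,0],[-1,0,0,45,0],[-1,0,0,70,0],[-1,-10,0,100,0],[-1,-30,0,130,0],[-1,-50,0,150,0],[-1,-60,0,150,0],[-1,-60,0,150,0],[-1,-60,0,150,0]]}}

```text
t: 27.15
tcp_pos: [0.4708, -0.0511, 0.2808]
orientation: [-0.001, 0.066, 0.998, 0.0]
contact_force: [0.4, -0.7, -0.1]
grip_width: 0.0854
```

Emit:
{"fn": "send_rows", "kwargs": {"commands": [[-1,0,0,0,0],[-1,0,0,0,0],[-1,0,0,0,0],[-1,0,0,0,0],[-1,0,0,0,0],[-1,0,0,0,0],[-1,0,0,0,0],[-1,0,0,0,0],[-1,0,0,0,0],[-1,0,0,0,0]]}}

```text
t: 28.4
tcp_pos: [0.4709, -0.0513, 0.2818]
orientation: [0.0, 0.066, 0.998, 0.0]
contact_force: [0.4, -0.5, -0.1]
grip_width: 0.0851
```

Run:
```python
from h import *
o=readout.get_obs(); print(o['t'],o['tcp_pos'],o['contact_force'],o['grip_width'])
c,im=save("wrist","w11.png");S,s=save("scene","s11.png")
x,y=proj(c,[.55,-.055,.1])[0].astype(int);x=max(0,min(x-120,400));y=max(0,min(y-150,180));print(x,y)
m=np.hstack([cv2.resize(im[y:y+300,x:x+240,::-1],(400,500)),cv2.resize(s[175:300,240:340,::-1],(400,500),interpolation=cv2.INTER_CUBIC)])
cv2.imwrite('pics/m11.png',m)
# knob height by disc/knob shift against the first scene picture
for f in('scene0','s11'):
    g=cv2.imread(f'pics/{f}.png'); globals()[f]=g
t=scene0[222:248,282:310]; r=cv2.matchTemplate(s11[212:258,272:320],t,cv2.TM_CCOEFF_NORMED); print(cv2.minMaxLoc(r)[1::2], "0-shift=(10,10)")
```

```text
28.4 [ 0.47094698 -0.05126101  0.28179498] [ 0.38267332 -0.50386711 -0.05565372] 0.08510815888966476
208 150
(0.41055431962013245, (16, 4)) 0-shift=(10,10)
```

Viewer limit reached, so the final checks are numeric.

Run:
```python
from h import *
S=cam("scene")
for f in('scene0','s11','s9'):
    g=cv2.imread(f'pics/{f}.png').astype(int); col=g[205:265,293:300].mean(1); 
    sp=col.max(1)-col.min(1); print(f,'knob profile',col.mean(1).round().astype(int)[10:50].tolist())
def dark(f,c,P):
    g=cv2.imread(f'pics/{f}.png'); out=[]
    for p in P: u,v=proj(c,p)[0].round().astype(int); out.append((int(u),int(v),g[v,u].tolist()))
    return out
f=np.radians(172.3); u=np.array([np.cos(f),np.sin(f),0]); l=np.array([-u[1],u[0],0])
seat=np.array([.531,-.0514,.153])
P=[seat+[0,0,.007],seat+l*.014+[0,0,-.012],seat-l*.014+[0,0,-.012],seat+[0,0,-.05],seat+[0,0,-.068]]
print('s11',dark('s11',S,P)); print('s0 ',dark('scene0',S,P))
print('w11',dark('w11',cam('wrist'),[seat+[0,0,.014],seat+l*.014+[0,0,.014],seat-l*.014+[0,0,.014],seat+u*.014+[0,0,.012],np.r_[.6075,-.0622,.199]]))
st=[np.array([.499,.2,z]) for z in(.08,.05)]; print('stand',dark('s11',S,st),dark('scene0',S,st))
# bystanders: differences elsewhere
a=cv2.imread('pics/top0.png').astype(int);import os
b=cv2.cvtColor(imaging.capture('top'),cv2.COLOR_RGB2BGR).astype(int)
for n,(x,y,w,h) in dict(dish=(245,175,50,45),box=(125,205,70,60),glasses=(418,205,66,42),charger=(434,268,48,40),stand=(220,265,45,40)).items():
    d=np.abs(a-b)[y:y+h,x:x+w].max(2); print(n,(d>40).sum())
```

```text
scene0 knob profile [141, 141, 142, 142, 142, 139, 134, 134, 115, 94, 87, 88, 88, 87, 87, 87, 88, 81, 52, 31, 25, 26, 24, 24, 25, 32, 50, 61, 71, 68, 51, 43, 48, 44, 43, 41, 41, 39, 38, 39]
s11 knob profile [145, 147, 146, 146, 145, 140, 113, 92, 90, 90, 89, 90, 90, 90, 90, 67, 39, 29, 28, 29, 27, 26, 27, 43, 60, 74, 81, 59, 46, 45, 52, 52, 47, 43, 39, 39, 40, 39, 39, 39]
s9 knob profile [148, 147, 147, 148, 148, 143, 114, 95, 91, 92, 92, 92, 92, 92, 90, 69, 41, 28, 27, 28, 27, 27, 29, 42, 61, 76, 82, 62, 47, 48, 53, 51, 48, 44, 41, 40, 41, 39, 40, 41]
s11 [(279, 223, [10, 14, 9]), (275, 231, [0, 6, 0]), (285, 228, [28, 27, 26]), (280, 241, [12, 10, 12]), (281, 247, [29, 30, 31])]
s0  [(279, 223, [141, 146, 136]), (275, 231, [144, 145, 137]), (285, 228, [144, 147, 136]), (280, 241, [84, 83, 86]), (281, 247, [144, 145, 137])]
w11 [(331, 319, [37, 35, 35]), (311, 319, [37, 37, 36]), (352, 319, [37, 35, 35]), (331, 299, [150, 148, 150]), (331, 445, [113, 110, 110])]
stand [(348, 204, [143, 143, 136]), (348, 212, [83, 137, 173])] [(348, 204, [57, 60, 58]), (348, 212, [10, 14, 13])]
dish 0
box 0
glasses 0
charger 473
stand 150
```

Run:
```python
from h import *
a=cv2.imread('pics/top0.png'); b=cv2.cvtColor(imaging.capture('top'),cv2.COLOR_RGB2BGR)
s0=cv2.imread('pics/scene0.png');s1=cv2.imread('pics/s11.png')
print(a[280:296:5,434:482:6].mean(2).round().tolist(),'\n',b[280:296:5,434:482:6].mean(2).round().tolist())
print(np.abs(s0.astype(int)-s1)[310:355,120:185].max(2).__gt__(40).sum())
r=cv2.matchTemplate(s1[305:360,115:190],s0[312:352,123:181],cv2.TM_CCOEFF_NORMED);print(cv2.minMaxLoc(r)[1::2],'0-shift (8,7)')
```

```text
[[95.0, 96.0, 128.0, 128.0, 122.0, 87.0, 96.0, 96.0], [96.0, 89.0, 129.0, 62.0, 60.0, 127.0, 126.0, 90.0], [96.0, 103.0, 133.0, 61.0, 60.0, 126.0, 124.0, 94.0], [95.0, 93.0, 98.0, 132.0, 129.0, 128.0, 124.0, 95.0]] 
 [[99.0, 100.0, 77.0, 76.0, 76.0, 92.0, 99.0, 99.0], [100.0, 92.0, 75.0, 35.0, 35.0, 77.0, 75.0, 86.0], [100.0, 59.0, 79.0, 36.0, 37.0, 75.0, 76.0, 99.0], [100.0, 100.0, 66.0, 79.0, 78.0, 76.0, 74.0, 100.0]]
749
(0.035694099962711334, (2, 0)) 0-shift (8,7)
```

The charger hasn't moved. It is only in the arm's shadow: the same pattern at the same pixels, uniformly darker. Handing in.

```bash
python3 -c "
from cell import manip; print(manip.sign_off())"
```

```text
the job is handed in; nothing more can be done
None
```

I turned the wooden carousel about 135° clockwise with its knob pressed. The knob came up with the empty hook at the front. I then lifted the case out of its stand, hung it by its loop on that hook, let go and backed off at about 28 s.

**Carousel:** After release the hook lay at 172.3° and the peg at about 172°. The knob stood about 2 px (roughly 5 mm) higher than at the start. I take that to mean it was partly pressed at first and is now fully up and latched. I inferred the latching from the pictures; I had no direct reading of it.

**Case:** The last close view before letting go showed the rod through the loop, and I measured about 8 N of seating force. After letting go, the pixels where the case should hang were dark, and the stand's pocket was empty.

**Bystanders:** The dish, drawer box and glasses case showed no change in the top view. The charger's pixels did change. In the top view it shows the same pattern at the same place, only darker, which I put down to the arm's shadow. A second match in the side view failed and settled nothing.

**Other points:**
- The first closing of the gripper caught the knob's disc edge, so I regripped higher.
- Turning pressed the knob with up to 42 N at the fingers, against your 40 N limit for the arm or gripper body. I don't think it counts, because it went through the fingers.
- The picture limit was used up, so the checks after letting go were numeric only.

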